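Hold a spread snap ring at the groove of a mixer drive's axle stub

ROBOT

A 7-joint arm with a two-finger parallel gripper is mounted at the origin on the work surface. World frame = base frame: x ahead of the robot, y to its left, z up, the work surface at z = 0. Lengths are in m, angles in rad, forces in N, time in s.
With the tool pointing down it reaches from about 0.425 to 0.925 m from the base axis. Payload 6.8 kg.
Tool frame: the origin (TCP) lies on the centre line of the jaws, within the pads' length; the fingertips stand 14 mm ahead of it and the grasp point (between the pads) lies 5 mm behind it (bot.finger_overhang is the distance from the TCP to the fingertips, in m); z points along the fingers, y is the line along which they close (so a half turn about z gives the same grasp; the last joint's range is limited). The gripper opens to 85 mm and grips with 20 to 120 N. Pads are 22 mm wide; open, the fingers measure 114 mm over their backs; the gripper's body (76 mm by 85 mm) begins 54 mm behind the grasp point. The pads swing forward as they close: fully open they stand 13 mm farther back than shut.
Start: joints at [1.149, 0.477, 0.022, 1.555, -0.011, 1.109, -0.083], TCP at [0.208, -0.642, 0.245] pointing down, gripper open.
Joint ranges: [-2.96, 2.96], [-0.34, 2.1], [-1.41, 1.46], [0.24, 2.44], [-1.37, 4.51], [0.17, 1.92], [-2.96, 2.96]. Speed limits (rad/s): [2.39, 2.39, 3.14, 3.14, 3.14, 3.14, 3.14].

INTERFACE

Orientations are given as a unit quaternion [w, x, y, z].
In Python, from station import bot gives the robot as it stands.
- The arm moves only by the shell command python3 -m inch 'ROWS' [OPENING] [FORCE]. ROWS is JSON, a list of rows, each a list of 4 numbers: the shift along the tool's x, y, z in m, then the turn about the tool's z in degrees. A call has 1 to 12 rows; each row shifts and turns the commanded pose from where the row before left it, along the tool's axes as they then stand; what a row does not reach is not made up. A row lasts 1/10 s, in which the tool goes at most 50 mm and 8.59 degrees, less where a joint would pass 70% of its speed; a pose out of reach is approached as far as the arm can. A call is refused whole if a number of a shift passes 0.05 or a number of a turn 8.59, either way. A call with a gripper value outside its range is refused whole. OPENING is the finger opening in m, from 0 to 0.0854, set as the call begins (- or left out, the last holds). The fingers move at their own pace and stop on an object; FORCE is the grip in N (left out, the last holds). Time passes only in rows, so rows that do not move let the fingers close. It gives the time, the measured TCP pose, the force, the opening and the grip force at its end, in the units of the state.
- bot.get_obs(): the state, without advancing time (a new reading comes with each control period).
- bot.read_camera(name): name is "side" or "top"; returns a dict with "color" (384x512x3 uint8, red, green, blue), "mtx" (3x3 intrinsics, pixels), "dist_coeffs" ([k1, k2, p1, p2, k3] as OpenCV has them; the pictures are not rectified), "world_from_camera" (4x4, takes a point from camera to world coordinates). Camera axes: x right, y up, looking along -z (the intrinsics and any distortion apply to the point x, -y, -z); pixel columns grow to the right and rows downward; lengths in m; the calibration is good to about 2 mm. A picture is of the moment at which its call begins. There is no depth.
- bot.hand_in(): hands the job in; it is judged then, once.
The state is a dict: "t": time; "q": joint angles; "joint_vel": joint speeds; "joint_torque": joint torques, N m; "eef_pos": TCP position; "tool_rot": TCP orientation; "contact_force": force on the tool from outside, world axes, zero at the start; "torque": the same for the moment, N m; "gripper_width": opening from 0.0 (shut) to 1.0 (fully open); "grasp_force": force on a finger pad.
Only numpy, scipy, OpenCV 4.12 (cv2) and the standard library are available. Lean on these libraries where they do the work, as an engineer would, in place of code of your own. Each camera call takes 0.05 s, during which the arm holds its last target. There are 200 camera calls.

TASK

The blue drive wheel on the bench drive unit needs its snap ring. Swing the clear guard open by its red knob, a full quarter turn, so that it stays clear of the axle stub; then lift the ring pliers out of their rest, squeeze the handles to spread the ring that hangs on their tips, and slide the spread ring down over the stub, level, to the groove just above the brass washer. Finish holding it there: keep the handles squeezed so the ring stays fully spread round the groove, do not let go, and leave the bottle, the jug and the jar where they stand.

Things in the scene. Friction and masses are not known exactly. Their poses are not given: they have to be found in the camera images.
- guard (a joint): swing of the clear guard about its upright hinge, rad: 0 = shut over the axle stub, 1.75 = stop when fully open; it opens clockwise seen from above. Stiff hinge: stays where it is left, about 1 N at the knob moves it. A clear side pane and a clear roof pane (160 x 142 mm, red rims, top 113 mm above the work surface) in one piece; shut, the roof covers the stub
- guard_knob (a point): grip point on the upright red knob post on the guard's roof: round, 18 mm in diameter, standing from 113 to 160 mm above the work surface; this point is on its axis at 140 mm. It moves with the guard, on a circle about the hinge of about 144 mm radius
- guard_hinge (a point): point on the guard's vertical hinge axis, at the height of the knob's grip point (140 mm up; the hinge post itself ends at 116 mm); fixed to the drive unit
- drive_unit: fixed grey bench drive unit, 180 x 170 mm, flat deck 50 mm above the work surface; origin at the bottom under the stub. On the deck: blue toothed wheel 75 mm across (top at 62 mm), brass washer 40 mm across (top at 65 mm), the steel axle stub, and the guard's hinge post 108 mm from the stub. The ring may go on from any side (any yaw of the pliers)
- groove (a point): centre of the ring groove on the steel axle stub, on the stub's vertical axis, 69 mm above the work surface; z up. Groove: 8 mm high (this point half-way), 24.4 mm in diameter; its lower side is the brass washer, 4 mm below this point. Above it the stub is 29 mm in diameter from 4 to 22 mm over this point, then tapers to 21 mm at its top, 27 mm over it
- rest: fixed black rest in which the pliers stand, origin under the pliers' axis, axes as the pliers': two upright cheeks 62 mm apart (y), tops 83 mm above the work surface with 6 mm lips at both ends; the pliers' cross plate lies on them. Lift the pliers straight up
- pliers: loose ring pliers, about 0.19 kg, upright, tips down, in the rest; origin on their axis in the ring's mid-plane (45 mm above the work surface in the rest). z up, x from the axis to the ring's centre, y from right to left handle: squeeze along y. Cross plate 24 x 72 mm, 38 to 43 mm above the origin. Tips and lugs reach no lower than the ring
- pliers_grip (a point): between the two yellow handles, 110 mm above the ring's mid-plane, axes as the pliers'. Handles are 14 mm wide (x), from 25 mm below to 25 mm above this point; over their outsides 60 mm here when relaxed (72 mm at the top), 36 mm, upright and parallel, when fully squeezed. They move alike and spring back; about 8 N on each squeezes them to their stop (20 N of grip is plenty)
- ring_center (a point): centre of the spread steel snap ring, in the pliers' frame: 20 mm along x from their axis, 110 mm below the grip point. The ring stays hooked on the tips. 4 mm thick (2 mm each way of this point). Fully spread: opening a circle of 34 mm round this point, outside 42 mm. Relaxed, its sides close in to about 26 mm, too narrow for the stub
- jaw_left (a joint): squeeze of the pliers' left handle, rad: 0 = relaxed, ring closed; 0.20 = fully squeezed to the stop, ring fully spread (the right handle always matches)
- bottle_mid (a point): half-way up a closed amber bottle, 66 mm in diameter, 130 mm tall, standing; leave alone
- jug_mid (a point): half-way up a white plastic jug, 100 mm in diameter, 130 mm tall, with a handle; leave alone
- jar_mid (a point): half-way up a small closed glass jar, 56 mm in diameter, 60 mm tall; leave alone
Mind the look-alikes: they are no part of the job. Leave any purple or turquoise look-alike of the pliers alone.

How it is judged:
On the way, in this order (a step that is already met when the one before it is completed fails the run):
1. the guard is swung open, by at least 1.3 rad (value of joint guard above 1.3 rad), for 0.2 s.
2. the pliers are lifted from the rest, gripped, and the ring is spread (jaw over 0.16 rad) above the end of the stub (ring over 29 mm above the groove) (z of ring_center in the frame of groove above 0.029 m and value of joint jaw_left above 0.16 rad and contact force between the fingers and pliers above 2 N), for 0.05 s.
At the end, for the whole second after the job is handed in: Guard open 1.3 rad or more; ring level (0.12 rad), centre within 4.5 mm of the stub axis and 3 mm above to 4.5 mm below mid-groove; held spread (jaw over 0.16 rad) by fingers gripping the pliers (over 2 N), at rest; bottle, jug, jar within 30 mm of their starts (value of joint guard above 1.3 rad and value of joint jaw_left above 0.16 rad and horizontal distance between ring_center and groove below 0.0045 m and z of ring_center in the frame of groove between -0.0045 and 0.003 m and angle between the z axis of ring_center and the z axis of groove, either way round below 0.12 rad and contact force between the fingers and pliers above 2 N and linear speed of pliers below 0.02 m/s and distance of each of bottle_mid, jug_mid, jar_mid from where it was at the start of the episode below 0.03 m); the arm keeps its last pose, push and grip.
It fails at once if the amber bottle is moved over 30 mm or tipped (distance of bottle_mid from where it was at the start of the episode above 0.03 m or angle between bottle_mid's own z axis and vertical above 0.35 rad).
It fails at once if the white jug is moved over 30 mm or tipped (distance of jug_mid from where it was at the start of the episode above 0.03 m or angle between jug_mid's own z axis and vertical above 0.35 rad).
It fails at once if the glass jar is moved over 30 mm or tipped (distance of jar_mid from where it was at the start of the episode above 0.03 m or angle between jar_mid's own z axis and vertical above 0.35 rad).
It also fails if it takes over 61 s, if anything falls off the work surface, if the arm or the gripper's body presses on something with over 40 N, if the wrist force passes 120 N, or if a joint passes its speed limit or range.

## Working session

There is one attempt and no reset: what is moved stays moved. The work goes in short steps, Python scripts to look and compute and a shell command to move; the robot and the scene stay as the last step left them, time stands still between calls to the robot, and variables do not carry over. Pictures are saved under pics/ and viewed, at most 10 in all, crops included, and the job is handed in when it is done.

```bash
mkdir -p pics; ls; python3 - <<'E'
from station import bot
import cv2, numpy as np
o=bot.get_obs(); print(o['t'],o['eef_pos'],o['tool_rot'],o['gripper_width'])
for n in ('top','side'):
    c=bot.read_camera(n); cv2.imwrite(f'pics/{n}0.png',c['color'][:,:,::-1]); np.savez(f'{n}0.npz',**c)
    print(n,c['mtx'].tolist(),c['dist_coeffs'],np.round(c['world_from_camera'],3).tolist())
E
```

```text
pics
0.0 [ 0.20814275 -0.64149626  0.24432918] [-8.99389544e-04  9.87717775e-01  1.56245782e-01 -2.10399670e-04] 1.0027233330500687
top [[480.9622419024442, 0.0, 252.29096425754128], [0.0, 480.9622419024442, 191.67774829739355], [0.0, 0.0, 1.0]] [0.05653829 0.         0.         0.         0.        ] [[-0.002, 0.981, -0.195, 0.358], [-1.0, -0.006, -0.02, -0.097], [-0.021, 0.195, 0.981, 1.152], [0.0, 0.0, 0.0, 1.0]]
side [[497.66825155365706, 0.0, 252.48627531554888], [0.0, 497.66825155365706, 195.22628958567321], [0.0, 0.0, 1.0]] [-0.14416628  0.          0.          0.          0.        ] [[-0.864, 0.382, -0.326, 0.137], [-0.503, -0.656, 0.563, 0.651], [0.001, 0.651, 0.759, 1.126], [0.0, 0.0, 0.0, 1.0]]
```

View pics/top0.png

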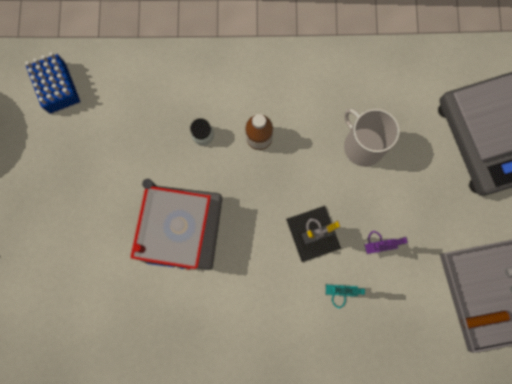

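View pics/side0.png

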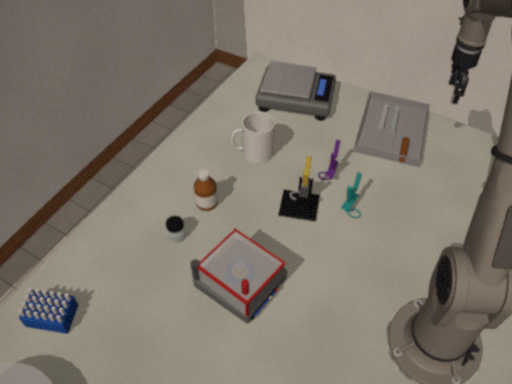

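The top view shows the guard (red rims) at (175,228), its knob at (141,248) and the hinge post at (148,184). Three objects look like the pliers: yellow-handled in the black rest (322,230), purple (386,244) and turquoise (345,291). The yellow pair fits, because it is the one in the rest. I'll confirm with one enlarged composite of both views.

```bash
cat > h.py <<'E'
import cv2, numpy as np
def load(f): return dict(np.load(f))
def ray(c,uv):
    p=cv2.undistortPoints(np.array([[uv]],float),c['mtx'],c['dist_coeffs'])[0,0]
    T=c['world_from_camera']; d=T[:3,:3]@np.array([p[0],-p[1],-1.]); return T[:3,3],d
def plane(c,uv,z):
    o,d=ray(c,uv); return o+d*(z-o[2])/d[2]
def tri(c1,u1,c2,u2):
    o1,d1=ray(c1,u1);o2,d2=ray(c2,u2)
    s=np.linalg.lstsq(np.stack([d1,-d2],1),o2-o1,rcond=None)[0]
    a=o1+s[0]*d1;b=o2+s[1]*d2; return (a+b)/2,np.linalg.norm(a-b)
def proj(c,P):
    T=np.linalg.inv(c['world_from_camera']); q=T[:3,:3]@np.array(P)+T[:3,3]
    return cv2.projectPoints(np.array([[q[0],-q[1],-q[2]]]),np.zeros(3),np.zeros(3),c['mtx'],c['dist_coeffs'])[0][0,0]
def crop(c,x,y,w,h,W,H): return cv2.resize(c['color'][y:y+h,x:x+w,::-1],(W,H),interpolation=cv2.INTER_CUBIC)
E
python3 - <<'E'
from h import *
t,s=load('top0.npz'),load('side0.npz')
a=np.hstack([crop(t,125,172,100,75+25,400,400)[:300],crop(t,280,195,100,75,400,300)])
a=np.hstack([cv2.resize(t['color'][172:277,125:230,::-1],(400,300)) if 0 else crop(t,125,172,105,105,300,300),crop(t,280,198,84,70,500,300)])
b=np.hstack([crop(s,185,222,105,100,300,300),crop(s,270,145,100,75,500,300)])
cv2.imwrite('pics/comp.png',np.vstack([a,b]))
for n,c in(('top',t),('side',s)):
    hsv=cv2.cvtColor(c['color'],cv2.COLOR_RGB2HSV)
    for nm,lo,hi in (('yellow',(20,150,100),(32,255,255)),):
        m=cv2.inRange(hsv,lo,hi); k,l,st,ce=cv2.connectedComponentsWithStats(m)
        for i in range(1,k):
            if st[i,4]>5: print(n,nm,st[i],ce[i])
E
```

```text
top yellow [327 222  13  10  81] [332.7037037  226.30864198]
top yellow [307 230   6   8  37] [309.54054054 233.59459459]
side yellow [303 157   8  28 108] [306.35185185 171.40740741]
```

View pics/comp.png

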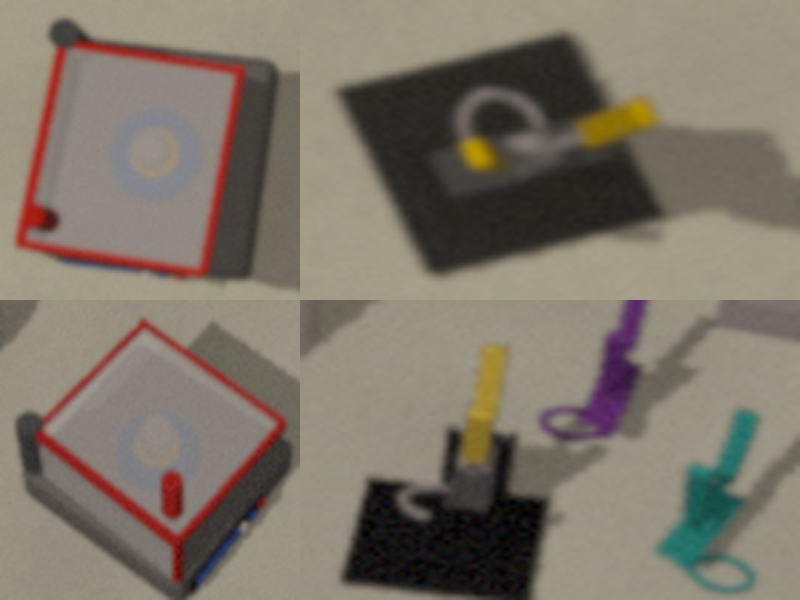

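```bash
python3 - <<'E'
from h import *
np.set_printoptions(precision=4,suppress=True)
t,s=load('top0.npz'),load('side0.npz')
for n,ut,us,z in (('knobtop',(136,248),(245,281.5),.16),('knobmid',(139,248),(245,287),.14),('hingetop',(147.4,183.5),(196,263),.116),('stubtop',(178.5,224.5),(240,266),.096)):
    print(n,plane(t,ut,z),plane(s,us,z),*tri(t,ut,s,us))
Pt,Ps=(332.7,226.3),(306.35,171.4)
# handles centroids: left/right; top handles
print('yellowA z.155',plane(t,(332.7,226.3),.155),plane(t,(309.5,233.6),.155),'side',plane(s,Ps,.155))
print('ring',plane(t,(313.6,228.3),.045))
# outer ends of the yellow tops z=.18
print('tops',plane(t,(338.5,223.5),.18),plane(t,(308,234),.18))
for n,c in(('top',t),('side',s)):
    h=cv2.cvtColor(c['color'],cv2.COLOR_RGB2HSV)
    m=cv2.inRange(h,(0,0,0),(180,255,65));k,l,st,ce=cv2.connectedComponentsWithStats(m)
    for i in range(1,k):
        if st[i,4]>300:
            r=cv2.minAreaRect(np.argwhere(l==i)[:,::-1].astype(np.float32)); print(n,st[i],r)
            if n=='top': print(np.array([plane(c,p,.002) for p in cv2.boxPoints(r)]))
E
```

```text
knobtop [0.439 0.163 0.16 ] [0.4387 0.1623 0.16  ] [0.4387 0.1627 0.1607] 0.0005294620668725746
knobmid [0.4406 0.1619 0.14  ] [0.4376 0.1646 0.14  ] [0.4399 0.1627 0.1357] 0.0021316183611508146
hingetop [0.5843 0.156  0.116 ] [0.5802 0.1556 0.116 ] [0.5825 0.1555 0.1152] 0.003855351416013846
stubtop [0.4954 0.0882 0.096 ] [0.4915 0.0986 0.096 ] [0.497  0.0907 0.0811] 0.000730457846253802
yellowA z.155 [ 0.4825 -0.2429  0.155 ] [ 0.4675 -0.1946  0.155 ] side [ 0.4714 -0.2149  0.155 ]
ring [ 0.4917 -0.2152  0.045 ]
tops [ 0.485  -0.2511  0.18  ] [ 0.4639 -0.1891  0.18  ]
top [ 45  60  35  53 392] ((67.06324768066406, 90.00160217285156), (29.931976318359375, 52.981197357177734), 19.88516616821289)
[[0.8003 0.4504 0.002 ]
 [0.9347 0.4144 0.002 ]
 [0.9067 0.3411 0.002 ]
 [0.7733 0.3785 0.002 ]]
top [439 100  73  95 927] ((477.8242492675781, 142.3326873779297), (106.37776184082031, 48.58652877807617), 67.54306030273438)
[[ 0.8103 -0.528   0.002 ]
 [ 0.8568 -0.64    0.002 ]
 [ 0.6061 -0.7116  0.002 ]
 [ 0.5618 -0.6044  0.002 ]]
top [191 119  20  20 306] ((200.6000213623047, 128.70002746582
[... 898 characters left out ...]
  114  149  152 1466] ((71.46269989013672, 187.39651489257812), (12.538726806640625, 210.68215942382812), 45.7376708984375)
side [477 139  35  73 311] ((495.9668273925781, 176.77337646484375), (22.34209632873535, 75.20194244384766), 14.281094551086426)
side [ 279  178   40   43 1020] ((299.8013610839844, 197.75811767578125), (36.96312713623047, 40.238346099853516), 8.972626686096191)
side [432 252  20  72 791] ((441.5, 287.5), (71.0, 19.0), 90.0)
side [248 269  39  52 494] ((264.930908203125, 293.6195983886719), (11.306507110595703, 62.25390625), 39.47245788574219)
side [410 286  69  80 555] ((437.20367431640625, 333.5345153808594), (83.62741088867188, 47.70362854003906), 53.285797119140625)
```

The yellow pliers in the black rest are confirmed, with the ring pointing at about 18° yaw, which is already the tool's yaw. The knob is at (0.439, 0.163) and the hinge at (0.583, 0.156), a radius of 144 mm as stated. Next I turn the tool square to the world and travel.

```bash
python3 -m inch '[[0,0,0,6],[0,0,0,6],[0,0,0,6],[0.031,-0.036,0,0],[0.031,-0.036,0,0],[0.031,-0.036,0,0],[0.031,-0.036,0,0],[0.031,-0.036,0,0],[0.031,-0.036,0,0],[0.031,-0.036,0,0],[0.031,-0.036,0,0]]' 0.0854 40; python3 -m inch '[[0,-0.045,0,0],[0,-0.045,0,0],[0,-0.045,0,0],[0,-0.045,0,0],[0,-0.045,0,0],[0,-0.045,0,0],[0,-0.045,0,0],[0,-0.045,0,0],[0,-0.045,0,0],[0,-0.045,0,0],[0,-0.045,0,0],[0,0,0,0]]'
```

```text
t: 1.2
eef_pos: [0.4572, -0.3524, 0.2451]
tool_rot: [-0.0, 1.0, -0.0, -0.0]
contact_force: [0.6, 0.2, -1.2]
gripper_width: 1.0
grasp_force: 0.0
t: 2.4
eef_pos: [0.4557, 0.1477, 0.2456]
tool_rot: [-0.002, 1.0, 0.005, 0.0]
contact_force: [0.6, -0.2, -0.5]
gripper_width: 1.005
grasp_force: 0.0
```

```bash
python3 -m inch '[[-0.0165,-0.0155,0,0],[0,0,0.035,0],[0,0,0.035,0],[0,0,0.034,0],[0,0,0,0]]'; python3 -m inch '[[0,0,0,0],[0,0,0,0],[0,0,0,0],[0,0,0,0],[0,0,0,0],[0,0,0,0],[0,0,0,0],[0,0,0,0],[0,0,0,0],[0,0,0,0]]' 0 40; python3 - <<'E'
from station import bot
from h import *
t=bot.read_camera('top');s=bot.read_camera('side')
cv2.imwrite('pics/knob.png',np.hstack([crop(t,100,150,140,140,400,400),crop(s,165,180,140,140,400,400)]))
E
```

```text
t: 2.9
eef_pos: [0.4371, 0.1545, 0.1376]
tool_rot: [0.002, 1.0, -0.0, -0.004]
contact_force: [-0.8, 0.8, 0.5]
gripper_width: 0.999
grasp_force: 0.0
t: 3.9
eef_pos: [0.4408, 0.1568, 0.1424]
tool_rot: [-0.0, 1.0, -0.0, 0.001]
contact_force: [-1.8, -0.2, 6.6]
gripper_width: 0.196
grasp_force: 38.8
```

View pics/knob.png

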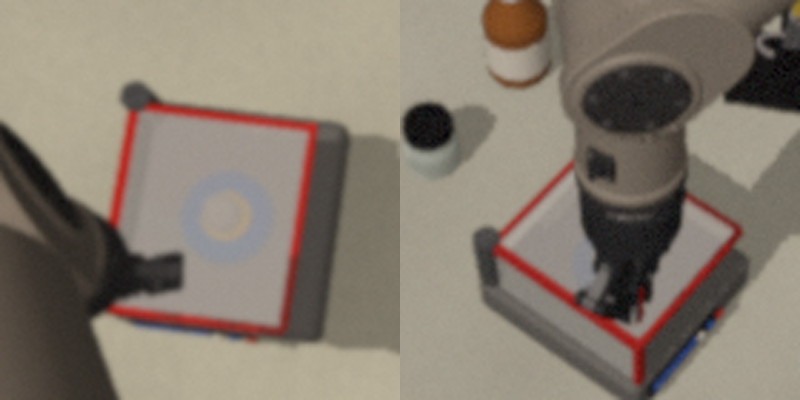

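The gripper has the knob (opening about 17 mm, 39 N). I'll swing it along the arc.

```bash
python3 -m inch '[[0.002,-0.020,0,0],[0.0045,-0.0195,0,0],[0.007,-0.0185,0,0],[0.010,-0.0175,0,0],[0.012,-0.016,0,0],[0.014,-0.014,0,0],[0,0,0,0]]' - 25; python3 -m inch '[[0.016,-0.012,0,0],[0.0175,-0.010,0,0],[0.0185,-0.007,0,0],[0.0195,-0.0045,0,0],[0.020,-0.002,0,0],[0.020,0.001,0,0],[0,0,0,0],[0,0,0,0]]'
```

```text
t: 4.7
eef_pos: [0.4909, 0.2638, 0.1419]
tool_rot: [-0.001, 1.0, 0.0, 0.001]
contact_force: [-0.0, 1.6, 4.8]
gripper_width: 0.193
grasp_force: 39.2
t: 5.5
eef_pos: [0.6014, 0.2997, 0.142]
tool_rot: [-0.003, 1.0, 0.001, 0.001]
contact_force: [2.1, 8.8, -2.1]
gripper_width: 0.2
grasp_force: 38.5
```

```bash
python3 -m inch '[[0,0,0,0],[0,0,0,0],[0,0,0,0],[0,0,0,0],[0,0,0,0],[0,0,0,0],[0,0,-0.03,0],[0,0,-0.035,0],[0,0,-0.035,0],[0,0,0,0]]' 0.0854; python3 -m inch '[[0,0.045,0,0],[0,0.045,0,0],[0,0.045,0,0],[-0.01,0.045,0,0],[-0.01,0.045,0,0],[-0.015,0.045,0,0],[-0.015,0.045,0,0],[-0.015,0.045,0,-6],[-0.015,0.045,0,-6],[-0.015,0.045,0,-6],[0,0,0,0]]'; python3 - <<'E'
from station import bot
from h import *
for n in ('top','side'):
    c=bot.read_camera(n); np.savez(f'{n}1.npz',**c)
t,s=load('top1.npz'),load('side1.npz')
cv2.imwrite('pics/open.png',np.hstack([crop(t,90,150,140,140,400,400),crop(s,165,210,140,140,400,400)]))
E
```

```text
t: 6.5
eef_pos: [0.6036, 0.2981, 0.2473]
tool_rot: [-0.002, 1.0, -0.0, 0.004]
contact_force: [1.0, 0.3, -0.3]
gripper_width: 1.0
grasp_force: 0.0
t: 7.6
eef_pos: [0.5183, -0.1656, 0.2407]
tool_rot: [0.002, 0.988, 0.152, -0.001]
contact_force: [0.7, -0.1, -0.7]
gripper_width: 0.999
grasp_force: 0.0
```

View pics/open.png

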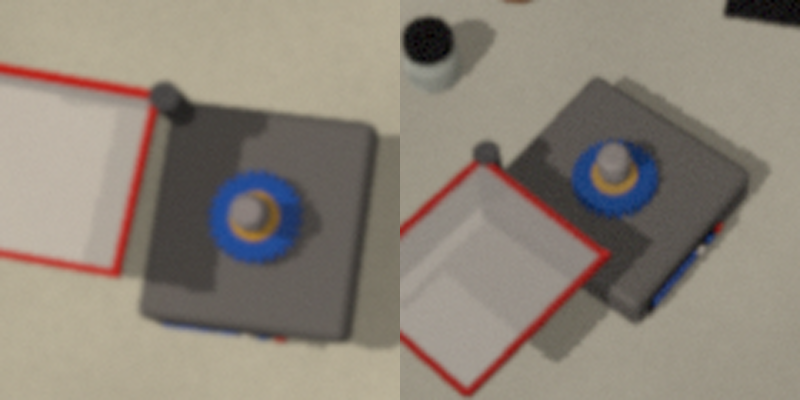

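The guard is clear, at about 1.64 rad. Now I measure the stub axis from the blue wheel (hull centre, mean height 56 mm), and the pliers from close by.

```bash
python3 - <<'E'
from h import *
np.set_printoptions(precision=4,suppress=True)
E=[]
for n in('top1','side1','top0','side0'):
    c=load(n+'.npz'); h=cv2.cvtColor(c['color'],cv2.COLOR_RGB2HSV)
    if n.endswith('1'):
        m=cv2.inRange(h,(100,150,60),(125,255,255));k,l,st,ce=cv2.connectedComponentsWithStats(m)
        g=proj(c,(.495,.09,.06)); i=min((i for i in range(1,k) if st[i,4]>150),key=lambda i:np.hypot(*(ce[i]-g)))
        hull=cv2.convexHull(np.argwhere(l==i)[:,::-1].astype(np.int32)).astype(np.float32); el=cv2.fitEllipse(hull); M=cv2.moments(hull)
        u=(M['m10']/M['m00'],M['m01']/M['m00']); E.append((c,u)); print(n,st[i],el,u,plane(c,el[0],.056),plane(c,u,.056))
        w=[np.array(plane(c,p[0],.056))[:2] for p in hull]; w=np.array(w); print('size',w.max(0)-w.min(0),'mid',(w.max(0)+w.min(0))/2)
        m=cv2.inRange(h,(10,110,90),(30,255,255));k,l,st,ce=cv2.connectedComponentsWithStats(m)
        for i in range(1,k):
            if st[i,4]>15 and np.hypot(*(ce[i]-g))<15:
                w=np.array([plane(c,p[::-1],.065)[:2] for p in np.argwhere(l==i)]); print('gold',st[i],w.min(0),w.max(0)); print(cv2.minEnclosingCircle(w.astype(np.float32)*1000))
print(tri(*E[0],*E[1]))
E
```

```text
top1 [164 211  30  30 410] ((178.80616760253906, 225.61691284179688), (30.092744827270508, 31.06222915649414), 67.74420928955078) (178.66243535496002, 225.5785143394452) [0.498  0.0944 0.056 ] [0.4981 0.0948 0.056 ]
size [0.067  0.0669] mid [0.4985 0.0952]
gold [172 218  15  16  66] [0.48   0.0763] [0.5143 0.1081]
((497.7182922363281, 93.22550964355469), 18.05950164794922)
side1 [226 261  29  25 301] ((239.82382202148438, 272.196044921875), (25.26824378967285, 28.886892318725586), 85.30726623535156) (239.844056372549, 272.5413602941176) [0.4962 0.0931 0.056 ] [0.4956 0.0939 0.056 ]
size [0.0725 0.073 ] mid [0.4968 0.0931]
gold [233 268  15   9  52] [0.4787 0.0795] [0.5127 0.112 ]
((494.8438415527344, 94.27601623535156), 18.323707580566406)
(array([0.4968, 0.0943, 0.0563]), np.float64(0.0025856616879040787))
```

```bash
python3 -m inch '[[-0.029,0.019,0,0],[-0.0285,0.0194,0,0],[0,0,0.022,0],[0,0,0.022,0],[0,0,0,0],[0,0,0,0]]'; python3 - <<'E'
from station import bot
from h import *
for n in ('top','side'):
    c=bot.read_camera(n); np.savez(f'{n}2.npz',**c)
t,s=load('top2.npz'),load('side2.npz')
for P in ((.475,-.2195,.18),): print(proj(t,P),proj(s,P))
cv2.imwrite('pics/pre.png',np.hstack([crop(t,280,190,80,80,400,400),crop(s,265,135,80,80,400,400)]))
E
```

```text
t: 8.3
eef_pos: [0.4782, -0.2098, 0.1974]
tool_rot: [-0.0, 0.988, 0.157, -0.0]
contact_force: [0.8, 0.0, -0.1]
gripper_width: 0.999
grasp_force: 0.0
[322.95306109 228.47277819] [306.66177687 163.36417931]
```

View pics/pre.png

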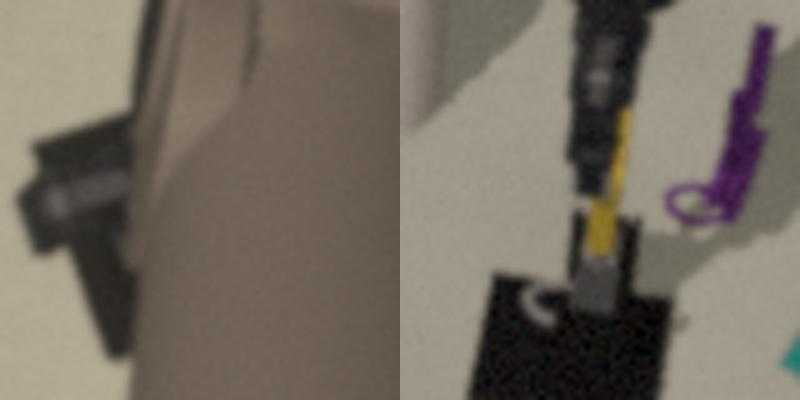

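```bash
python3 -m inch '[[0,0,0,0],[0,0,0,0]]'|sed -n 2,3p;python3 -m inch '[[0,0,0,0]]'|sed -n 2,3p;python3 -m inch '[[0,0,0,0]]'|sed -n 2,3p;python3 - <<'E'
from station import bot
import time
for i in range(3): print(bot.get_obs()['eef_pos'])
E
```

```text
eef_pos: [0.4783, -0.2113, 0.1981]
tool_rot: [0.0, 0.988, 0.156, 0.001]
eef_pos: [0.4779, -0.2114, 0.1978]
tool_rot: [0.0, 0.988, 0.156, 0.0]
eef_pos: [0.4778, -0.2115, 0.1975]
tool_rot: [0.0, 0.988, 0.156, 0.0]
[ 0.47775739 -0.21147865  0.19753504]
[ 0.47775739 -0.21147865  0.19753504]
[ 0.47775739 -0.21147865  0.19753504]
```

```bash
python3 -m inch '[[-0.0053,0.0067,0,0],[0,0,0,0],[0,0,0.010,0],[0,0,0.010,0],[0,0,0,0]]';  python3 - <<'E'
from station import bot
from h import *
s=bot.read_camera('side'); t=load('top0.npz')
cv2.imwrite('pics/pre2.png',crop(s,265,125,90,90,600,600))
E
```

```text
t: 9.3
eef_pos: [0.4735, -0.2188, 0.1753]
tool_rot: [-0.001, 0.988, 0.156, -0.001]
contact_force: [-0.3, 0.4, -0.7]
gripper_width: 1.002
grasp_force: 0.0
```

View pics/pre2.png

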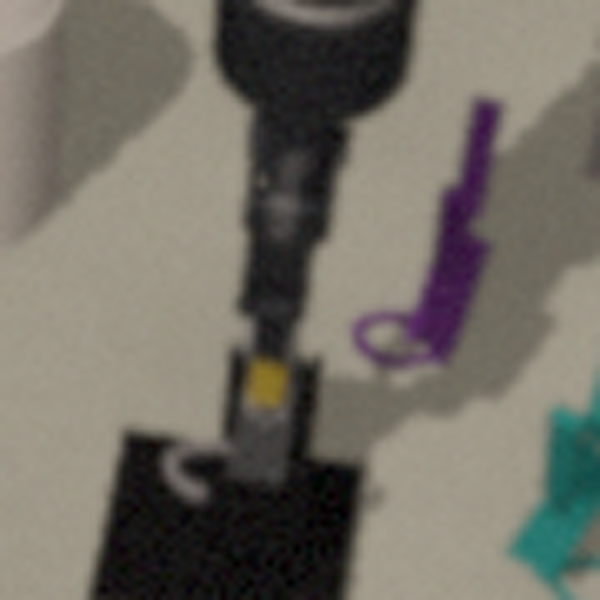

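The fingers line up with the handle and there is no contact. I'll go down to 150 mm and squeeze.

```bash
python3 -m inch '[[0,0,0.009,0],[0,0,0.008,0],[0,0,0.008,0],[0,0,0,0],[0,0,0,0]]'; python3 -m inch '[[0,0,0,0],[0,0,0,0],[0,0,0,0],[0,0,0,0],[0,0,0,0],[0,0,0,0],[0,0,0,0],[0,0,0,0]]' 0 40
```

```text
t: 9.85
eef_pos: [0.4746, -0.2193, 0.152]
tool_rot: [-0.0, 0.988, 0.156, -0.0]
contact_force: [-0.8, 0.4, 0.3]
gripper_width: 0.998
grasp_force: 0.0
t: 10.65
eef_pos: [0.477, -0.2216, 0.155]
tool_rot: [0.002, 0.988, 0.156, 0.002]
contact_force: [0.3, -4.5, 12.2]
gripper_width: 0.392
grasp_force: 39.1
```

```bash
python3 -m inch '[[0,0,-0.01,0],[0,0,-0.015,0],[0,0,-0.02,0],[0,0,-0.02,0],[0,0,-0.02,0],[0,0,-0.02,0],[0,0,0,0],[0,0,0,0],[0,0,0,0]]';  python3 - <<'E'
from station import bot
from h import *
for n in ('top','side'):
    c=bot.read_camera(n); np.savez(f'{n}3.npz',**c)
t,s=load('top3.npz'),load('side3.npz')
e=bot.get_obs()['eef_pos']; P=e+np.array([.019,.006,-.11]); a,b=proj(t,P).astype(int),proj(s,P).astype(int); print(a,b)
cv2.imwrite('pics/lift.png',np.hstack([crop(t,a[0]-40,a[1]-40,80,80,400,400),crop(s,b[0]-40,b[1]-50,80,80,400,400)]))
E
```

```text
t: 11.55
eef_pos: [0.4738, -0.219, 0.256]
tool_rot: [-0.001, 0.988, 0.156, -0.001]
contact_force: [-0.9, 0.5, -1.7]
gripper_width: 0.392
grasp_force: 41.1
[317 221] [298 171]
```

View pics/lift.png

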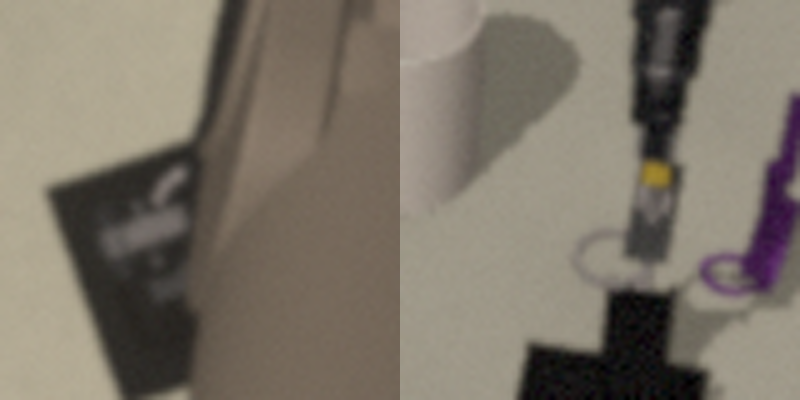

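The pliers are lifted and the ring is spread. Carrying it over the stub.

```bash
python3 -m inch '[[0.0123,-0.0363,0,0],[0.0123,-0.0363,0,0],[0.0123,-0.0363,0,0],[0.0123,-0.0363,0,0],[0.0123,-0.0363,0,0],[0.0123,-0.0363,0,0],[0.0123,-0.0363,0,0],[0.0123,-0.0363,0,0],[0,0,0,0],[0,0,0,0],[0,0,0,0],[0,0,0,0]]';  python3 - <<'E'
from station import bot
from h import *
for n in ('top','side'):
    c=bot.read_camera(n); np.savez(f'{n}4.npz',**c)
t,s=load('top4.npz'),load('side4.npz')
e=bot.get_obs()['eef_pos'];print(e)
cv2.imwrite('pics/hover.png',np.hstack([crop(t,155,190,55,55,400,400),crop(s,215,225,55,55,400,400)]))
E
```

```text
t: 12.85
eef_pos: [0.4786, 0.0857, 0.2569]
tool_rot: [0.0, 0.988, 0.155, -0.0]
contact_force: [0.0, 0.1, -1.7]
gripper_width: 0.393
grasp_force: 41.1
[0.47871411 0.0860722  0.25714702]
```

View pics/hover.png

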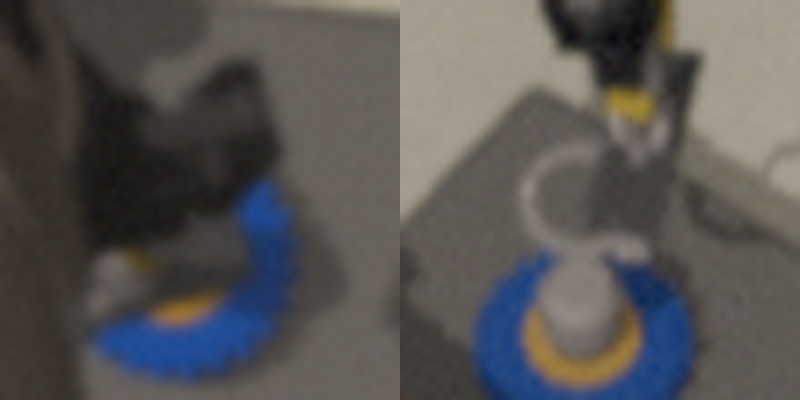

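The side view shows the ring hovering behind and above the stub: its outer left edge is at about u=231.5, top at v=244.7, near arc bottom at v=261. I'll compare that with the ring projected from the TCP.

```bash
python3 - <<'E'
from h import *
np.set_printoptions(precision=4,suppress=True)
s=load('side4.npz')
e=np.array([.4786,.0861,.257]);yaw=np.radians(17.9)
P0=e+np.array([.02*np.cos(yaw),.02*np.sin(yaw),-.110])
a=np.linspace(0,2*np.pi,73)
q=np.array([proj(s,P0+np.array([.021*np.cos(x),.021*np.sin(x),z])) for x in a for z in(-.002,.002)])
print('pred ring',P0,q.min(0),q.max(0),proj(s,P0))
# stub silhouettes: top cylinder edge
for z,r in((.091,.0145),(.096,.0105)):
    q=np.array([proj(s,(.497+r*np.cos(x),.0943+r*np.sin(x),z)) for x in a]); print('stub',z,q.min(0),q.max(0))
q=np.array([proj(s,(.497+.02*np.cos(x),.0943+.02*np.sin(x),.065)) for x in a]); print('washer',q.min(0),q.max(0))
g=cv2.cvtColor(s['color'],cv2.COLOR_RGB2GRAY)
for v in (249,251,253): print(v,g[v,226:246])
for u in (234,236,238,240): print(u,g[240:266,u])
for v in (264,266,268): print('stub row',v,s['color'][v,228:252,2]*1)
E
```

```text
pred ring [0.4976 0.0922 0.147 ] [229.8649 243.5398] [247.6402 259.2169] [238.7622 251.3035]
stub 0.091 [233.1037 259.8933] [244.9276 269.8972]
stub 0.096 [234.6794 260.1435] [243.2692 267.3998]
washer [231.2054 263.7275] [247.2459 277.4048]
249 [ 93  89  92  89  89 102 118 119 104  93  90  92  89  89  90  79  70  70
  62  66]
251 [ 91  89  91  89  94 115 136 118  95  91  90  91  92  90  83  73  68  62
  65  67]
253 [ 87  90  90  92  94 109 123 111  97  90  91  92  93  83  80  70  67  65
  64  64]
234 [ 89  92  89  89  92  97 111 124 118 104  96  95  97  97 103 113 119 121
 111  92  75  69  82  99 109 118]
236 [ 90  92  91  92  99 110 116 109  97  90  91  90  91  91  93  92 100 115
 122 112  98 102 116 124 127 131]
238 [ 90  91  89  97 103 117 117 102  91  89  92  92  89  93  91  92  94 104
 119 122 121 125 129 128 127 127]
240 [ 92  84  88  94 106 117 115 103  91  90  88  83  79  80  81  83  84  96
 116 124 122 126 129 126 125 127]
stub row 264 [114 123 127 128 129 128 120 117 118 119 119 120 119 118 121 109  88  82
  88  89  91  90  84  84]
stub row 266 [124 127 128 129 126 116 116 126 126 128 124 121 122 122 120 110  96  78
  79  81  84  92  93 100]
stub row 268 [129 130 129 121 105  84  89 113 126 130 133 132 128 122 113 103  79  58
  52  67  91 113 124 127]
```

```bash
python3 -m inch '[[0.001,-0.0013,0,0],[0,0,0.015,0],[0,0,0.015,0],[0,0,0.014,0],[0,0,0,0],[0,0,0,0],[0,0,0,0]]';  python3 - <<'E'
from station import bot
from h import *
for n in ('top','side'):
    c=bot.read_camera(n); np.savez(f'{n}5.npz',**c)
t,s=load('top5.npz'),load('side5.npz')
cv2.imwrite('pics/near.png',np.hstack([crop(t,155,195,50,50,400,400),crop(s,220,240,50,50,400,400)]))
E
```

```text
t: 13.65
eef_pos: [0.4798, 0.0889, 0.2141]
tool_rot: [-0.0, 0.988, 0.156, 0.001]
contact_force: [-0.0, -0.2, -1.3]
gripper_width: 0.391
grasp_force: 41.1
```

View pics/near.png

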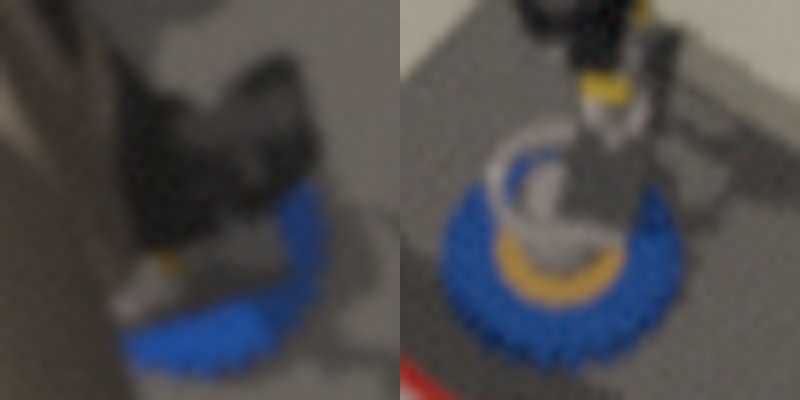

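The side view shows the ring encircling the stub top, with its centre at about (239.6, 262.6) against about (239.8, 262.1) expected, so it is centred within 1–2 mm. Lowering gently while watching the force.

```bash
python3 -m inch '[[-0.001,0.0005,0,0],[0,0,0.004,0],[0,0,0.004,0],[0,0,0.004,0],[0,0,0.004,0],[0,0,0,0],[0,0,0,0]]'; python3 -m inch '[[0,0,0.003,0],[0,0,0.003,0],[0,0,0,0],[0,0,0,0]]'
```

```text
t: 14.45
eef_pos: [0.4786, 0.0878, 0.1971]
tool_rot: [0.0, 0.988, 0.156, 0.0]
contact_force: [2.6, -1.2, -3.4]
gripper_width: 0.389
grasp_force: 40.8
t: 14.85
eef_pos: [0.4786, 0.0879, 0.1912]
tool_rot: [0.0, 0.988, 0.156, 0.0]
contact_force: [2.1, -0.5, -4.0]
gripper_width: 0.387
grasp_force: 40.7
```

```bash
python3 -m inch '[[0.001,0.0005,0,0],[0,0,0,0],[0,0,0,0]]'; python3 -m inch '[[0,0,0.003,0],[0,0,0.003,0],[0,0,0,0],[0,0,0,0]]';python3 -m inch '[[0,0,0.002,0],[0,0,0.002,0],[0,0,0,0],[0,0,0,0]]'
```

```text
t: 15.15
eef_pos: [0.4792, 0.0879, 0.1912]
tool_rot: [-0.0, 0.988, 0.156, -0.0]
contact_force: [0.4, 0.3, -1.9]
gripper_width: 0.393
grasp_force: 41.1
t: 15.55
eef_pos: [0.4793, 0.0878, 0.1851]
tool_rot: [-0.0, 0.988, 0.156, -0.0]
contact_force: [-0.6, 0.2, -2.3]
gripper_width: 0.39
grasp_force: 41.1
t: 15.95
eef_pos: [0.4795, 0.0878, 0.1812]
tool_rot: [0.0, 0.988, 0.156, -0.0]
contact_force: [0.2, -0.3, -2.6]
gripper_width: 0.392
grasp_force: 41.1
```

```bash
for i in 1; do python3 -m inch '[[0,0,0.001,0],[0,0,0.001,0],[0,0,0,0],[0,0,0,0]]'; done; python3 -m inch '[[0,0,0.001,0],[0,0,0,0],[0,0,0,0]]'; python3 -m inch '[[0,0,0.001,0],[0,0,0,0],[0,0,0,0]]'
```

```text
t: 16.35
eef_pos: [0.4795, 0.0877, 0.1793]
tool_rot: [0.0, 0.988, 0.156, -0.0]
contact_force: [0.0, 0.3, -1.5]
gripper_width: 0.392
grasp_force: 41.1
t: 16.65
eef_pos: [0.4795, 0.0877, 0.1783]
tool_rot: [0.0, 0.988, 0.156, -0.0]
contact_force: [0.2, -0.0, -1.7]
gripper_width: 0.394
grasp_force: 41.1
t: 16.95
eef_pos: [0.4796, 0.0878, 0.1775]
tool_rot: [0.0, 0.988, 0.156, 0.0]
contact_force: [-0.9, -0.3, 1.7]
gripper_width: 0.393
grasp_force: 41.6
```

The ring met the washer at TCP z = 177.5 mm, which is the stated 110 mm offset above a ring at 67 mm. I'll back off 1.5 mm, let it settle and hand in.

```bash
python3 -m inch '[[0,0,-0.0015,0],[0,0,0,0],[0,0,0,0],[0,0,0,0],[0,0,0,0],[0,0,0,0]]'; python3 - <<'E'
from station import bot
from h import *
c=bot.read_camera('side'); d=load('side0.npz')
for n,(x,y,w,h) in dict(bottle=(190,165,30,48),jug=(228,108,50,60),jar=(160,210,30,36)).items():
    print(n,np.abs(c['color'][y:y+h,x:x+w].astype(int)-d['color'][y:y+h,x:x+w]).mean().round(1))
print(bot.hand_in())
E
```

```text
t: 17.55
eef_pos: [0.4795, 0.0878, 0.1787]
tool_rot: [-0.0, 0.988, 0.156, -0.0]
contact_force: [-0.6, 1.1, -2.5]
gripper_width: 0.389
grasp_force: 41.1
bottle 10.3
jug 40.2
jar 10.2
the job is handed in; nothing more can be done
None
```

The job is handed in at about 17.6 s, but no verdict came back: the guard is open about 1.64 rad, and the ring is held squeezed (41 N) round the groove, about 1 mm below mid-groove by the washer touch. I never brought the arm near the bottle, jug or jar; the last side-view check didn't prove they were unmoved, as their image patches differed from the start picture (jug most), probably because the arm and its shadow were in view.

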